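# Wedge a rocking bench instrument

### The job

The small bench instrument rocks because its foot at the corner next to the wooden wedge is too short. Without grasping or lifting anything, push the wedge thin end first under that foot until the instrument no longer rocks and still stands level, feeling for it by pressing down on its top over that foot. Do not shift the instrument along the bench or disturb the vial, the weight and the jar beside it; finish with the fingertips still pressing firmly (about 10 N) straight down on the top over that foot, and stay there, the instrument not giving way.

Things in the scene. Friction and masses are not known exactly. Their poses are not given: they have to be found in the camera images.
- instrument: Low white box with grey front panel, 140 (x) x 200 (y) x 68 mm tall on its feet, about 2 kg, loose. Origin on the bench plane under its middle; +x away from its front panel, +y to the left seen from the front, z up. Underside 18 mm above the bench. Four round feet, 22 mm across, centres at x +-50, y +-75 mm; three are 18 mm long and carry it level, the one at x -50, y -75 is too short.
- short_corner (a point): Point on the instrument's flat top (68 mm high) straight above the centre of the short foot, marked by a 9 mm screw head (one over each foot). Axes as the instrument's. The short foot hangs 5 to 8 mm above the bench (varies). Some 2 to 3 N down here tips the box until the foot meets the bench or wedge; let go, it tips back level. Properly wedged it gives less than 1 mm.
- wedge: Wooden wedge lying off the instrument's right end, thin end to the short foot, 120 x 50 mm, 0.1 kg. Origin: centre of its underside; +x to the thin end. 2 mm thick at x = +60 mm rising evenly to 16 mm at the upright thick end, x = -60 mm. It goes in along the instrument's +y. It slides freely at about 1 N; once tight under the foot the push rises past 3 N; over 10 N shifts the instrument.
- vial: Small glass vial with black cap, 27 mm across, 56 mm tall, standing before the instrument's front. Bystander. Origin at the centre of its underside.
- weight: Brass balance weight with a knob, 25 mm across, 30 mm tall. Bystander. Origin at the centre of its underside.
- jar: White jar with a green lid, 52 mm across, 67 mm tall, standing off the instrument's left end. Bystander. Origin at the centre of its underside.

How it is judged:
At the end, for the whole second after the job is handed in: Fingers press the top with over 5 N within 30 mm of the point over the short foot; the instrument stays level within 0.016 rad; the wedge carries that foot (its centre within 22 mm of the wedge's centre line, 0 to 55 mm from the thin end), untouched by the robot; all at rest (contact force between the fingers and instrument above 5 N and horizontal distance between the grasp point and short_corner below 0.03 m and angle between instrument's own z axis and vertical below 0.016 rad and x of short_corner in the frame of wedge between 0.005 and 0.06 m and y of short_corner in the frame of wedge between -0.022 and 0.022 m and contact force between wedge and instrument above 1 N and contact force between the fingers and wedge below 0.2 N and linear speed of each of instrument, wedge below 0.01 m/s); the arm keeps its last pose, push and grip.
It fails at once if the wedge is lifted off the bench (height (world z) of wedge above 0.012 m).
It fails at once if the instrument is lifted, or tipped far beyond its rocking (height (world z) of instrument above 0.012 m or angle between instrument's own z axis and vertical above 0.15 rad).
It fails at once if the instrument is shifted more than 30 mm along the bench (distance of instrument from where it was at the start of the episode above 0.03 m).
It fails at once if the vial, brass weight or jar is disturbed (moved more than 25 mm) (distance of any of vial, weight, jar from where it was at the start of the episode above 0.025 m).
It also fails if it takes over 48 s, if anything falls off the work surface, if the arm or the gripper's body presses on something with over 40 N, if the wrist force passes 120 N, or if a joint passes its speed limit or range.

### The arm

A 7-joint arm with a two-finger parallel gripper is mounted at the origin on a cart in front of the work surface, level with it; the furniture and walls round the work are solid. World frame = base frame: x ahead of the robot, y to its left, z up, the work surface at z = 0. Lengths are in m, angles in rad, forces in N, time in s.
With the tool pointing down it reaches from about 0.425 to 0.875 m from the base axis. Payload 4.7 kg.
Tool frame: the origin (TCP) lies on the centre line of the jaws, within the pads' length; the fingertips stand 14 mm ahead of it and the grasp point (between the pads) lies 5 mm behind it; z points along the fingers, x is the direction in which the jaws open and shut, and the axes are right-handed (so a half turn about z gives the same grasp; the last joint's range is limited). The gripper opens to 87 mm and grips with 3 to 60 N. Pads are 19 mm wide; open, the fingers measure 117 mm over their backs; the gripper's body (75 mm by 190 mm) begins 51 mm behind the grasp point.
Start: joints at [1.346, 0.321, -0.07, 1.45, 0.023, 1.371, -0.057], TCP at [0.154, -0.632, 0.237] pointing down, gripper open.
Joint ranges: [-2.86, 2.86], [-0.3, 2.09], [-1.38, 1.24], [0.06, 2.45], [-1.56, 4.7], [0.09, 2.05], [-2.69, 2.69]. Speed limits (rad/s): [2.57, 2.57, 3.14, 3.14, 3.14, 3.14, 3.14].

### API

Orientations are given as a rotation vector (axis times angle).
In Python, from bench import ctrl gives the robot as it stands.
- The arm moves only by the tool drive_tool, never from a script. Its argument "rows" is a list that holds one entry, the list of rows, each a list of 5 numbers: the shift along the tool's x, y, z scaled (see below), then the turn about the tool's z scaled (see below), then the closure in counts, from 0 (fully open) to 255 (shut). In form: [[[dx, dy, dz, spin, jaw], ...]]. A call has 1 to 20 rows; each row is the pose to reach, as a shift and turn from the pose commanded when the call began, along the tool's axes at that moment, turning the shorter way round; what a row does not reach only later rows make up. The controller multiplies each number of a shift by 300 mm and each number of a turn by pi rad. A row lasts 1/8 s, in which the tool goes at most 62.5 mm and 10.7 degrees, less where a joint would pass 70% of its speed; a pose out of reach is approached as far as the arm can. A call with a number of a shift or a turn outside -1 to 1 is refused whole. A call with a gripper value outside its range is refused whole. The fingers move at their own pace and stop on an object; "grip_force" is the grip in N (left out, the last holds). Time passes only in rows, so rows that repeat a pose let the fingers close. It gives the time, the measured TCP pose, the force and the opening at its end, in the units of the state.
- ctrl.get_state(): the state, without advancing time (a new reading comes with each control period).
- ctrl.get_image(name): name is "scene" or "side" or "wrist"; returns a dict with "img" (480x640x3 uint8, blue, green, red), "camera_matrix" (3x3 intrinsics, pixels), "k1" (the pictures are not rectified: a ray, as slopes to the right and down, at radius r is drawn at 1 + k1 r^2 times it, then the intrinsics apply), "R" (3x3) and "t" (3): a world point X has camera coordinates R X + t. Camera axes: x right, y down, z forward; pixel columns grow to the right and rows downward; lengths in m; the calibration is good to about 2 mm. A picture is of the moment at which its call begins. There is no depth.
- ctrl.close_job(): hands the job in, once; it reports no verdict.
The state is a dict: "time": time; "joint_positions": joint angles; "qd": joint speeds; "joint_torque": joint torques, N m; "position": TCP position; "tool_rot": TCP orientation; "ft_force": force on the tool from outside, world axes, zero at the start; "torque": the same for the moment, N m; "grip_width": opening from 0.0 (shut) to 1.0 (fully open).
Only numpy, scipy, OpenCV 4.12 (cv2) and the standard library are available. Lean on these libraries where they do the work, as an engineer would, in place of code of your own. Each camera call takes 0.05 s, during which the arm holds its last target.

## Working session

There is one attempt and no reset: what is moved stays moved. The work goes in short steps, Python scripts to look and compute and a tool call to move; the robot and the scene stay as the last step left them, time stands still between calls to the robot, and variables do not carry over. Pictures are saved under pics/ and viewed, and the job is handed in when it is done.

Besides the shell and the picture viewer there is one more tool, called after "Call:" as name([rows], argument=value, ...), one row to a line, values as JSON. drive_tool: Moves the arm, as the interface text tells. Its arguments: {"type":"object","properties":{"rows":{"type":"array"},"grip_force":{"type":"number"}},"required":["rows"]}

```bash
ls; mkdir -p pics; python3 - <<'E'
from bench import ctrl
import cv2
s=ctrl.get_state();print(s)
for n in("scene","side","wrist"):
    d=ctrl.get_image(n);cv2.imwrite(f"pics/{n}0.png",d["img"]);print(n,d["camera_matrix"],d["k1"],d["R"],d["t"])
E
```

```text
pics
{'time': 0.0, 'joint_positions': array([ 1.34612874,  0.32181561, -0.0700865 ,  1.45167487,  0.02261625,
        1.37077396, -0.05692528]), 'qd': array([ 0.00013167,  0.000885  ,  0.00050526, -0.00041514, -0.00164727,
        0.00014418,  0.00140644]), 'joint_torque': array([-2.56890653e-04, -4.91287279e+01, -4.03944505e-01, -3.12530065e+01,
       -6.38576620e-02,  4.37631912e-02,  1.56412780e-04]), 'position': array([ 0.15355428, -0.63106739,  0.23546636]), 'tool_rot': array([-2.46936916e+00,  1.94037849e+00,  2.43220835e-03]), 'ft_force': array([ 0.36023849, -0.22789387,  0.58266969]), 'torque': array([ 0.02931088, -0.01140086, -0.02386317]), 'grip_width': 0.9989613577523834}
scene [[582.75261282   0.         318.05912565]
 [  0.         582.75261282 240.45899858]
 [  0.           0.           1.        ]] 0.0563557996820241 [[-0.41500224 -0.90980624 -0.00507538]
 [-0.59999418  0.27786846 -0.75019737]
 [ 0.68394454 -0.30828839 -0.66119448]] [0.27846197 0.4240304  0.62163511]
side [[455.47078493   0.         322.43643214]
 [  0.         455.47078493 231.50164984]
 [  0.           0.           1.        ]] 0.006910095823177294 [[ 0.96288789 -0.26956747  0.01342747]
 [-0.16088077 -0.61318497 -0.77338319]
 [ 0.21671248  0.74252109 -0.63379661]] [-0.561908    0.17097325  0.73346807]
wrist [[410.91116595   0.         320.44911492]
 [  0.         410.91116595 232.07815152]
 [  0.           0.           1.        ]] -0.03539898327013085 [[ 0.23498024 -0.97199896 -0.0015204 ]
 [-0.92831199 -0.22488207  0.2960826 ]
 [-0.28813389 -0.06816215 -0.95516113]] [-0.64931469 -0.03480842  0.39078531]
```

View pics/scene0.png

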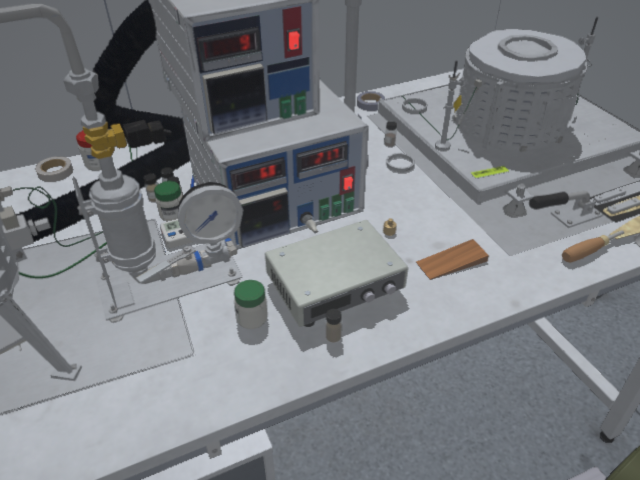

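View pics/side0.png

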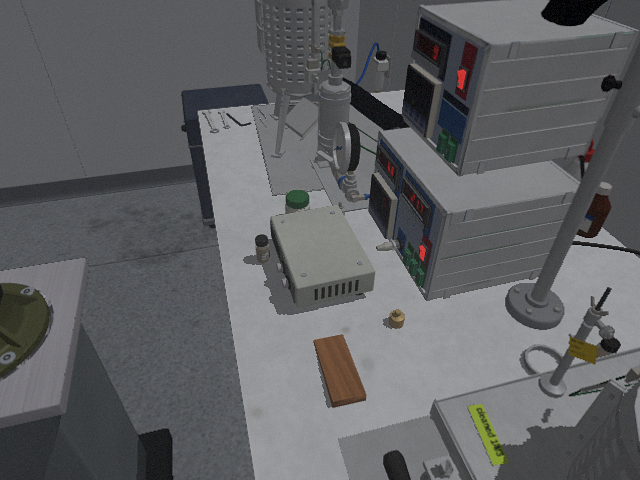

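View pics/wrist0.png

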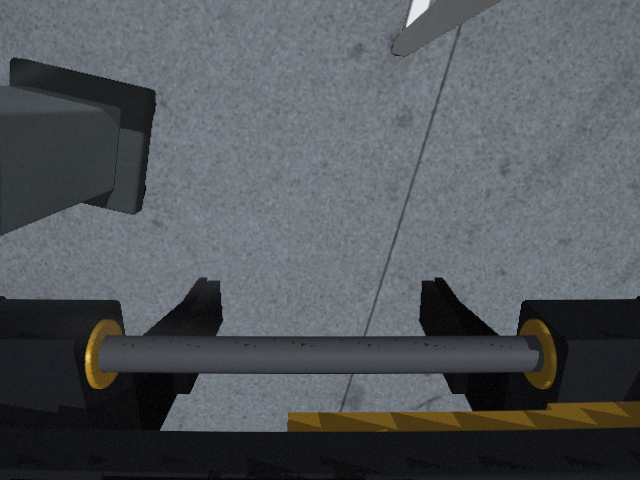

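The scene picture shows the instrument around px (337,268), wedge (453,259), brass weight (390,228), vial (334,326) and jar (251,305). In the side picture the instrument is at (320,255) and the wedge at (340,370), and the tool is in neither picture.

```bash
cat > h.py <<'E'
import numpy as np,cv2
from scipy.optimize import brentq
def und(d,u,v):
    K=d["camera_matrix"];x=(u-K[0,2])/K[0,0];y=(v-K[1,2])/K[1,1]
    rd=np.hypot(x,y); r=brentq(lambda r:r*(1+d["k1"]*r*r)-rd,0,2) if rd>0 else 0
    s=r/rd if rd>0 else 1
    return np.array([x*s,y*s,1.])
def ray(d,u,v):
    R=np.array(d["R"]);c=-R.T@np.array(d["t"]); return c,R.T@und(d,u,v)
def onplane(d,u,v,z):
    c,w=ray(d,u,v); return c+w*(z-c[2])/w[2]
def proj(d,X):
    p=np.array(d["R"])@X+d["t"];a=p[:2]/p[2];a=a*(1+d["k1"]*(a@a));K=d["camera_matrix"]
    return K[0,0]*a[0]+K[0,2],K[1,1]*a[1]+K[1,2]
E
python3 - <<'E'
from bench import ctrl
from h import *
import pickle
D={n:ctrl.get_image(n) for n in("scene","side")}
pickle.dump(D,open("D0.pkl","wb"))
s=D["scene"]["img"][210:350,230:500];cv2.imwrite("pics/sc1.png",cv2.resize(s,None,fx=2.9,fy=2.9,interpolation=cv2.INTER_CUBIC))
s=D["side"]["img"][180:420,230:430];cv2.imwrite("pics/sd1.png",cv2.resize(s,None,fx=2.5,fy=2.5,interpolation=cv2.INTER_CUBIC))
for n in D:
    im=D[n]["img"];hsv=cv2.cvtColor(im,cv2.COLOR_BGR2HSV)
    m=cv2.inRange(hsv,(3,90,50),(18,255,220))
    cs,_=cv2.findContours(m,cv2.RETR_EXTERNAL,cv2.CHAIN_APPROX_NONE)
    for c in cs:
        if cv2.contourArea(c)>300:
            a=cv2.approxPolyDP(c,4,True)[:,0];print(n,cv2.contourArea(c));
            for p in a: print(p,onplane(D[n],*p.astype(float),0.0)[:2],onplane(D[n],*p.astype(float),0.016)[:2])
E
```

```text
scene 1243.5
[487 255] [ 0.53382387 -0.27750161] [ 0.52092364 -0.26425848]
[471 240] [ 0.58042524 -0.27583043] [ 0.56650436 -0.2626239 ]
[417 262] [ 0.57126685 -0.15183064] [ 0.55754656 -0.1413399 ]
[431 278] [ 0.52598567 -0.15240754] [ 0.5132571  -0.14190416]
scene 365.0
[603 241] [ 0.47606824 -0.49442306] [ 0.46443295 -0.47642901]
[588 240] [ 0.48965581 -0.47179732] [ 0.47772293 -0.4542988 ]
[564 252] [ 0.48218671 -0.40879578] [ 0.47041741 -0.3926771 ]
[573 257] [ 0.46507417 -0.41390577] [ 0.45367966 -0.39767517]
[595 250] [ 0.46316292 -0.46299532] [ 0.45181027 -0.44568958]
side 2158.5
[342 335] [ 0.57518729 -0.14898642] [ 0.57080577 -0.16068955]
[314 340] [ 0.528273   -0.14674555] [ 0.52513292 -0.15850798]
[332 406] [ 0.52366452 -0.26458108] [ 0.52064639 -0.27322535]
[365 399] [ 0.57286165 -0.26666914] [ 0.56854167 -0.27525815]
```

View pics/sc1.png

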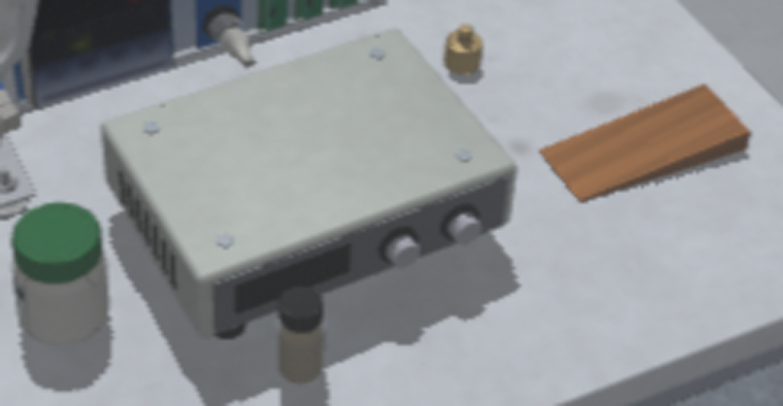

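View pics/sd1.png

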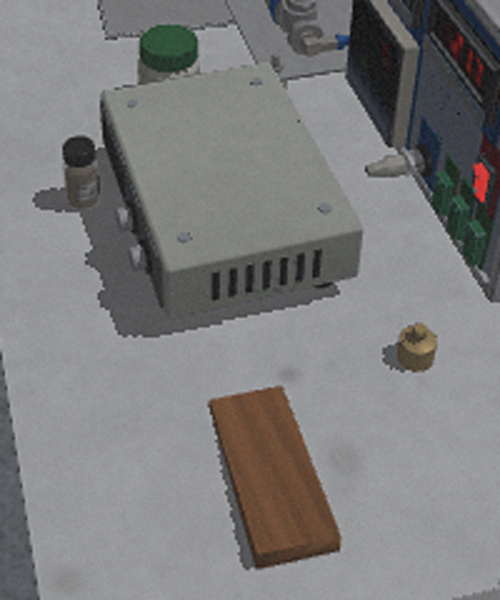

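The two crops show the four screw heads, the wedge's top outline, and the thin end facing the front-right foot. In the crops the short-corner screw is at scene (464,155) and side (184,237). Next I triangulate.

```bash
python3 - <<'E'
from h import *
import pickle
D=pickle.load(open("D0.pkl","rb"))
S=lambda a,b:((a+.5)/2.9-.5+230,(b+.5)/2.9-.5+210)
T=lambda a,b:((a+.5)/2.5-.5+230,(b+.5)/2.5-.5+180)
def tri(p,q):
    A=[];B=[]
    c1,w1=ray(D["scene"],*p);c2,w2=ray(D["side"],*q)
    w1/=np.linalg.norm(w1);w2/=np.linalg.norm(w2)
    P1=np.eye(3)-np.outer(w1,w1);P2=np.eye(3)-np.outer(w2,w2)
    X=np.linalg.solve(P1+P2,P1@c1+P2@c2);return X,np.linalg.norm(P1@(X-c1))*2e3
pts={"short(-,-)":((464,155),(184,237)),"(+,-)":((377,54),(325,208)),"(+,+)":((151,128),(257,82)),"(-,+)":((225,240),(132,104)),
"thinFar":((541,153),(281,388)),"thinNear":((583,200),(210,401)),"thickFarTop":((706,86),(340,541)),"thickNearTop":((749,133),(259,555))}
for k,(p,q) in pts.items():
    X,e=tri(S(*p),T(*q));z=.068 if '(' in k else (.002 if 'thin' in k else .016)
    print(k,X.round(4),round(e,1),'planes',onplane(D["scene"],*S(*p),z)[:2].round(4),onplane(D["side"],*T(*q),z)[:2].round(4))
# bystanders base
for n,p,q in(("jar",(62,330),(168,62)),("vial",(301,378),(82,205)),("weight",(463,72),(417,368))):
    print(n,onplane(D["scene"],*S(*p),0)[:2],onplane(D["side"],*T(*q),0)[:2])
E
```

```text
short(-,-) [ 0.5305 -0.0648  0.0685] 2.5 planes [ 0.5294 -0.0652] [ 0.5318 -0.0633]
(+,-) [ 0.6308 -0.0618  0.0679] 2.7 planes [ 0.6288 -0.0616] [ 0.6321 -0.0607]
(+,+) [0.6267 0.0876 0.068 ] 2.6 planes [0.6249 0.0875] [0.628 0.089]
(-,+) [0.5266 0.0847 0.0684] 2.2 planes [0.5256 0.0845] [0.5277 0.0864]
thinFar [ 5.736e-01 -1.501e-01 -2.000e-04] 4.1 planes [ 0.5692 -0.1487] [ 0.5749 -0.1503]
thinNear [ 0.5256 -0.1496  0.002 ] 3.9 planes [ 0.5233 -0.1498] [ 0.5274 -0.1483]
thickFarTop [ 0.5708 -0.2701  0.0125] 2.4 planes [ 0.5664 -0.2673] [ 0.571  -0.2713]
thickNearTop [ 0.5232 -0.267   0.0133] 3.4 planes [ 0.5191 -0.2649] [ 0.5242 -0.2675]
jar [0.56015076 0.17066589] [0.58653994 0.22423169]
vial [0.47300593 0.06345813] [0.47947056 0.05785685]
weight [ 0.65884349 -0.14445045] [ 0.66832251 -0.15666573]
```

```bash
cat >> h.py <<'E'
from scipy.spatial.transform import Rotation as Ro
def plan(s,target,yaw=None):
    R=Ro.from_rotvec(s["tool_rot"]).as_matrix()
    d=R.T@(np.array(target)-s["position"])/0.3
    print("t",s["time"],"pos",s["position"].round(4),"F",s["ft_force"].round(2),"w",round(s["grip_width"],3))
    print("toolx",R[:,0].round(4),"tooly",R[:,1].round(4),"toolz",R[:,2].round(4)); print("d",d.round(4))
    if yaw is not None:
        a=np.arctan2(R[1,0],R[0,0])
        for k in(0,np.pi): 
            t=(yaw+k-a+np.pi)%(2*np.pi)-np.pi
            print("spin (about tool z, sign flipped as z down)",round(-t/np.pi,4))
E
python3 - <<'E'
from bench import ctrl
from h import *
plan(ctrl.get_state(),[0.615,-0.22,0.12],0.024)
E
```

```text
t 0.25 pos [ 0.1537 -0.6313  0.2361] F [-0.52 -0.14  0.54] w 1.0
toolx [ 2.365e-01 -9.716e-01 -8.000e-04] tooly [-9.716e-01 -2.365e-01  1.000e-04] toolz [-3.e-04  8.e-04 -1.e+00]
d [-0.9682 -1.8185  0.3876]
spin (about tool z, sign flipped as z down) -0.4316
spin (about tool z, sign flipped as z down) 0.5684
```

```bash
python3 - <<'E'
from h import *
import pickle
D=pickle.load(open("D0.pkl","rb"))
for p in((443,145),(458,62),(415,105),(512,190),(400,162),(570,215)): print("scene",p,onplane(D["scene"],*map(float,p),.03)[:2])
for p in((553,385),(535,310),(437,403),(395,460)): print("side",p,onplane(D["side"],*map(float,p),.03)[:2])
E
```

```text
scene (443, 145) [ 0.84430624 -0.38375993]
scene (458, 62) [ 1.18174401 -0.65508097]
scene (415, 105) [ 1.02629993 -0.42328431]
scene (512, 190) [ 0.64536356 -0.41395462]
scene (400, 162) [ 0.82664136 -0.26370869]
scene (570, 215) [ 0.53586549 -0.46070558]
side (553, 385) [ 0.82994842 -0.33192384]
side (535, 310) [ 0.89135012 -0.20485883]
side (437, 403) [ 0.65792194 -0.31412786]
side (395, 460) [ 0.57274926 -0.3698191 ]
```

Call:
drive_tool([
  [[-0.1,-0.18,0.0,-0.06,255],[-0.2,-0.36,0.0,-0.12,255],[-0.3,-0.54,0.02,-0.18,255],[-0.4,-0.72,0.04,-0.24,255],[-0.48,-0.91,0.05,-0.28,255],[-0.48,-0.91,0.05,-0.28,255]],
], grip_force=10)

```text
time: 1.0
position: [0.3903, -0.4217, 0.2216]
tool_rot: [-3.063, 0.687, -0.003]
ft_force: [-0.1, -0.1, 0.5]
grip_width: 0.402
```

```bash
python3 - <<'E'
from bench import ctrl
from h import *
plan(ctrl.get_state(),[0.615,-0.218,0.10],0.024)
E
```

```text
t 1.0 pos [ 0.3903 -0.4217  0.2216] F [-0.06 -0.11  0.5 ] w 0.402
toolx [ 0.9043 -0.4268  0.0014] tooly [-0.4268 -0.9043 -0.0028] toolz [ 0.0024  0.002  -1.    ]
d [ 0.3868 -0.9327  0.4086]
spin (about tool z, sign flipped as z down) -0.148
spin (about tool z, sign flipped as z down) 0.852
```

Call:
drive_tool([
  [[0.08,-0.19,0.06,-0.05,255],[0.16,-0.37,0.12,-0.1,255],[0.24,-0.56,0.2,-0.148,255],[0.32,-0.75,0.3,-0.148,255],[0.387,-0.933,0.4,-0.148,255],[0.387,-0.933,0.4,-0.148,255]],
])

```text
time: 1.75
position: [0.6126, -0.2214, 0.0989]
tool_rot: [-3.138, -0.028, 0.004]
ft_force: [-0.7, 0.1, -0.6]
grip_width: 0.005
```

```bash
python3 - <<'E'
from bench import ctrl
from h import *
plan(ctrl.get_state(),[0.60,-0.218,0.020],0.024)
for n in("scene","side"):
    cv2.imwrite(f"pics/{n}2.png",ctrl.get_image(n)["img"])
E
```

```text
t 1.75 pos [ 0.6126 -0.2214  0.0989] F [-0.67  0.08 -0.6 ] w 0.005
toolx [ 0.9998  0.0177 -0.0024] tooly [ 0.0177 -0.9998 -0.004 ] toolz [-0.0025  0.0039 -1.    ]
d [-0.0412 -0.0111  0.2632]
spin (about tool z, sign flipped as z down) -0.002
spin (about tool z, sign flipped as z down) 0.998
```

View pics/side2.png

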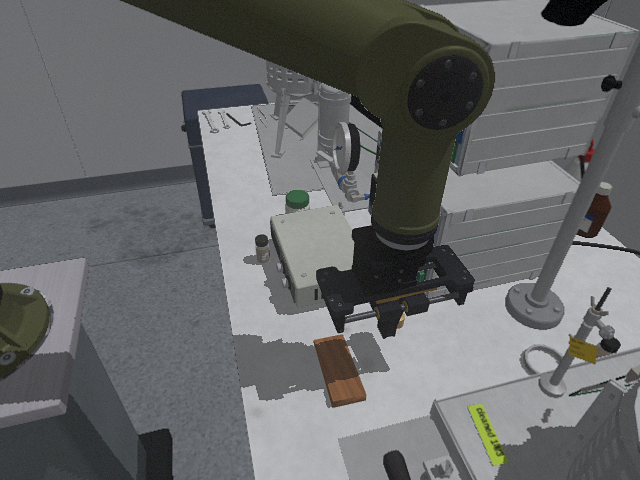

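View pics/scene2.png

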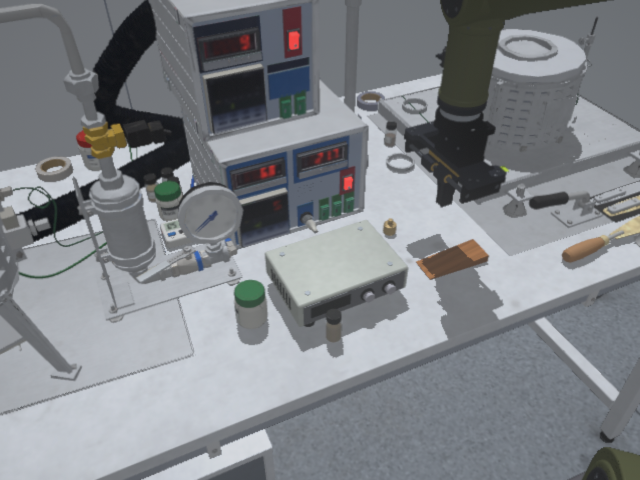

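The body's long side lies along x, and the fingertips at side px (395,320) sit off the wedge's far side, clear of the weight. I descend there.

Call:
drive_tool([
  [[-0.02,-0.005,0.12,-0.002,255],[-0.035,-0.011,0.22,-0.002,255],[-0.037,-0.011,0.262,-0.002,255],[-0.037,-0.011,0.262,-0.002,255]],
])

```text
time: 2.35
position: [0.5998, -0.2248, 0.0231]
tool_rot: [3.141, 0.026, -0.001]
ft_force: [-0.6, -0.3, 0.5]
grip_width: 0.007
```

```bash
python3 - <<'E'
from bench import ctrl
from h import *
plan(ctrl.get_state(),[0.568,-0.216,0.019],0.026)
for n in("side",):
    cv2.imwrite(f"pics/{n}3.png",cv2.resize(ctrl.get_image(n)["img"][180:420,230:450],None,fx=2.4,fy=2.4))
E
```

```text
t 2.35 pos [ 0.5998 -0.2248  0.0231] F [-0.58 -0.32  0.52] w 0.007
toolx [ 9.999e-01  1.660e-02 -6.000e-04] tooly [ 1.660e-02 -9.999e-01  8.000e-04] toolz [-6.e-04 -9.e-04 -1.e+00]
d [-0.1055 -0.0311  0.0136]
spin (about tool z, sign flipped as z down) -0.003
spin (about tool z, sign flipped as z down) 0.997
```

View pics/side3.png

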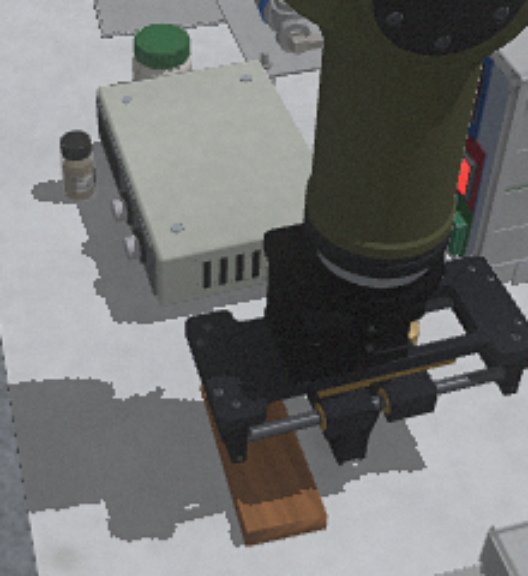

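The wedge is seen beside the fingers, at (265,470) in the crop, and the closed fingers at (350,440) are just off its far side. I start a slow sideways push toward -x and look again.

Call:
drive_tool([
  [[-0.02,-0.02,0.013,-0.004,255],[-0.035,-0.02,0.013,-0.004,255],[-0.05,-0.02,0.013,-0.004,255],[-0.06,-0.02,0.013,-0.004,255],[-0.07,-0.02,0.013,-0.004,255],[-0.08,-0.02,0.013,-0.004,255],[-0.08,-0.02,0.013,-0.004,255]],
])

```text
time: 3.28
position: [0.5763, -0.2175, 0.0191]
tool_rot: [3.141, 0.049, 0.0]
ft_force: [0.4, -0.6, 0.4]
grip_width: 0.006
```

```bash
cat > w.py <<'E'
from bench import ctrl
from h import *
import sys
plan(ctrl.get_state(),[0.574,-0.219,0.019],0.026)
tag=sys.argv[1]
for n in("scene","side"):
    d=ctrl.get_image(n);im=d["img"]
    o=(230,180) if n=="side" else (370,180)
    c=im[o[1]:o[1]+240,o[0]:o[0]+220] if n=="side" else im[180:320,320:520]
    cv2.imwrite(f"pics/{n}{tag}.png",cv2.resize(c,None,fx=2.4 if n=="side" else 3.5,fy=2.4 if n=="side" else 3.5,interpolation=cv2.INTER_CUBIC))
    hsv=cv2.cvtColor(im,cv2.COLOR_BGR2HSV);m=cv2.inRange(hsv,(3,90,25),(18,255,220))
    r=m.copy()*0
    if n=="side": r[300:430,270:400]=1
    else: r[220:300,395:500]=1
    cs,_=cv2.findContours(m*r,cv2.RETR_EXTERNAL,cv2.CHAIN_APPROX_NONE)
    for c in cs:
        if cv2.contourArea(c)>100:
            for p in cv2.approxPolyDP(c,3,True)[:,0]: print(n,p,*(onplane(d,*p.astype(float),z)[:2].round(4) for z in(0.002,.016)))
E
python3 w.py 4
```

```text
t 3.275 pos [ 0.5763 -0.2175  0.0191] F [ 0.39 -0.62  0.4 ] w 0.006
toolx [0.9995 0.0313 0.    ] tooly [ 3.130e-02 -9.995e-01  2.000e-04] toolz [ 0.e+00 -2.e-04 -1.e+00]
d [-0.0079  0.0048  0.0005]
spin (about tool z, sign flipped as z down) 0.0017
spin (about tool z, sign flipped as z down) -0.9983
scene [489 256] [ 0.5285 -0.2775] [ 0.5173 -0.2659]
scene [483 250] [ 0.5464 -0.2775] [ 0.5348 -0.2659]
scene [465 256] [ 0.5467 -0.2381] [ 0.5351 -0.2273]
scene [463 246] [ 0.5709 -0.2508] [ 0.5589 -0.2397]
scene [419 265] [ 0.5613 -0.1496] [ 0.5495 -0.1405]
scene [435 281] [ 0.5152 -0.1534] [ 0.5043 -0.1441]
scene [486 262] [ 0.5178 -0.2629] [ 0.5068 -0.2515]
side [345 359] [ 0.5652 -0.1957] [ 0.5616 -0.2049]
side [316 366] [ 0.5184 -0.1961] [ 0.5159 -0.2053]
side [330 408] [ 0.5197 -0.2678] [ 0.5171 -0.2753]
side [362 400] [ 0.5676 -0.2681] [ 0.5639 -0.2756]
side [341 350] [ 0.5643 -0.178 ] [ 0.5607 -0.1876]
side [339 346] [ 0.5635 -0.1699] [ 0.5599 -0.1797]
side [326 349] [ 0.5418 -0.17  ] [ 0.5387 -0.1798]
side [322 357] [ 0.5317 -0.1828] [ 0.5288 -0.1923]
```

View pics/side4.png

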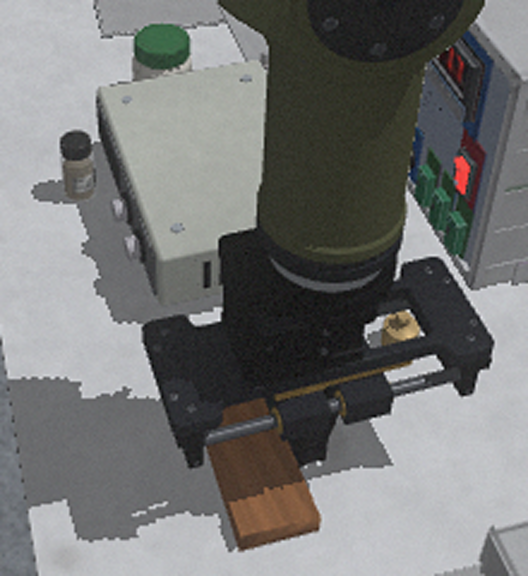

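View pics/scene4.png

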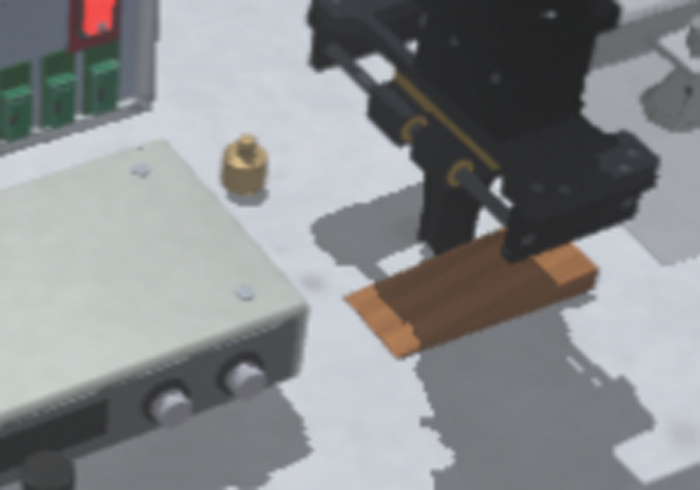

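In the crops the wedge has swung ccw and the thin end moved about 8 mm to -x (scene px (419,265) and (435,281)). The thick end moved about 3 mm. I need about 8 mm more, without rotation, so I push a little nearer the thick end.

Call:
drive_tool([
  [[0.015,0.0,0.0,0.0,255],[0.015,0.032,0.0,0.0,255],[0.0,0.032,0.0,0.0,255],[-0.01,0.032,0.0,0.0,255],[-0.018,0.032,0.0,0.0,255],[-0.026,0.032,0.0,0.0,255],[-0.026,0.032,0.0,0.0,255]],
])

```text
time: 4.25
position: [0.5686, -0.2272, 0.0191]
tool_rot: [3.141, 0.05, -0.001]
ft_force: [-0.5, -0.6, -0.5]
grip_width: 0.004
```

```bash
python3 w.py 5
```

```text
t 4.25 pos [ 0.5686 -0.2272  0.0191] F [-0.5  -0.64 -0.48] w 0.004
toolx [ 9.995e-01  3.150e-02 -3.000e-04] tooly [ 3.150e-02 -9.995e-01  1.000e-04] toolz [-3.e-04 -1.e-04 -1.e+00]
d [ 0.0187 -0.0266  0.0003]
spin (about tool z, sign flipped as z down) 0.0018
spin (about tool z, sign flipped as z down) -0.9982
scene [491 258] [ 0.5226 -0.2775] [ 0.5115 -0.2658]
scene [485 252] [ 0.5404 -0.2775] [ 0.5289 -0.2659]
scene [473 257] [ 0.5384 -0.2497] [ 0.527  -0.2386]
scene [470 246] [ 0.5655 -0.2625] [ 0.5536 -0.2512]
scene [422 269] [ 0.5503 -0.149 ] [ 0.5387 -0.1398]
scene [438 284] [ 0.5069 -0.154 ] [ 0.4961 -0.1448]
scene [450 276] [ 0.5147 -0.184 ] [ 0.5038 -0.1742]
scene [489 264] [ 0.5113 -0.2645] [ 0.5004 -0.2532]
side [341 366] [ 0.5554 -0.2061] [ 0.552 -0.215]
side [313 373] [ 0.5108 -0.2068] [ 0.5085 -0.2157]
side [325 409] [ 0.5124 -0.2674] [ 0.51  -0.275]
side [357 400] [ 0.5607 -0.2662] [ 0.5572 -0.2738]
side [348 373] [ 0.562  -0.2206] [ 0.5584 -0.2292]
side [338 357] [ 0.5558 -0.1893] [ 0.5524 -0.1987]
side [336 353] [ 0.5549 -0.1814] [ 0.5516 -0.1909]
side [319 358] [ 0.5266 -0.1834] [ 0.5239 -0.1928]
side [318 364] [ 0.5223 -0.1934] [ 0.5197 -0.2027]
```

View pics/side5.png

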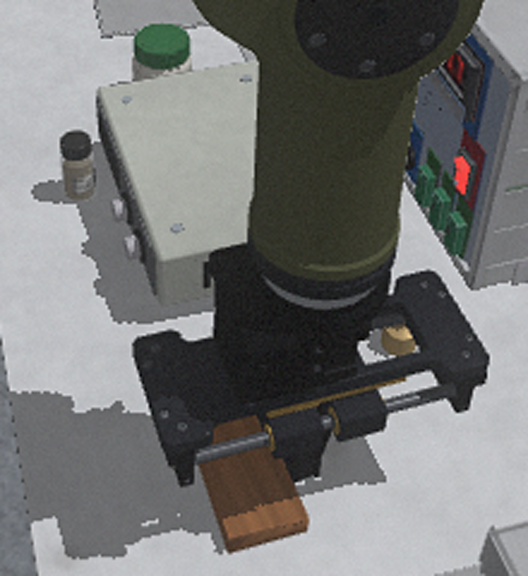

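View pics/scene5.png

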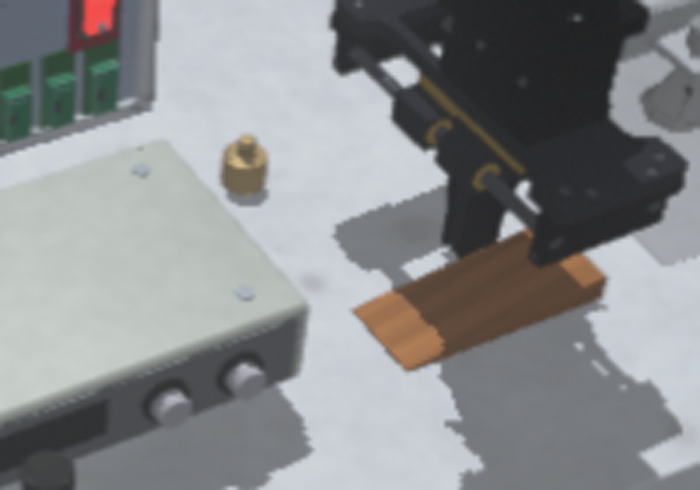

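The wedge now lies on line: its centre line passes x≈0.528 at the foot (foot at 0.530) and its heading is −0.03 (instrument −0.026). I go up and round behind the thick end.

Call:
drive_tool([
  [[0.03,0.0,0.0,0.0,255],[0.03,0.05,-0.15,0.0,255],[-0.03,0.15,-0.2,0.0018,255],[-0.121,0.232,-0.2,0.0018,255],[-0.121,0.232,-0.1,0.0018,255],[-0.121,0.232,0.0,0.0018,255],[-0.121,0.232,0.0,0.0018,255]],
])

```text
time: 5.22
position: [0.5339, -0.2973, 0.0172]
tool_rot: [-3.139, -0.041, 0.005]
ft_force: [-0.9, 0.3, 0.7]
grip_width: 0.003
```

```bash
python3 w.py 6
```

```text
t 5.225 pos [ 0.5339 -0.2973  0.0172] F [-0.88  0.31  0.65] w 0.003
toolx [ 0.9997  0.026  -0.0029] tooly [ 0.026  -0.9997 -0.0022] toolz [-0.003   0.0021 -1.    ]
d [ 0.1403 -0.2573 -0.0059]
spin (about tool z, sign flipped as z down) 0.0
spin (about tool z, sign flipped as z down) -1.0
scene [491 259] [ 0.5205 -0.2758] [ 0.5094 -0.2642]
scene [475 245] [ 0.5639 -0.2725] [ 0.552 -0.261]
scene [422 269] [ 0.5503 -0.149 ] [ 0.5387 -0.1398]
scene [438 284] [ 0.5069 -0.154 ] [ 0.4961 -0.1448]
```

View pics/side6.png

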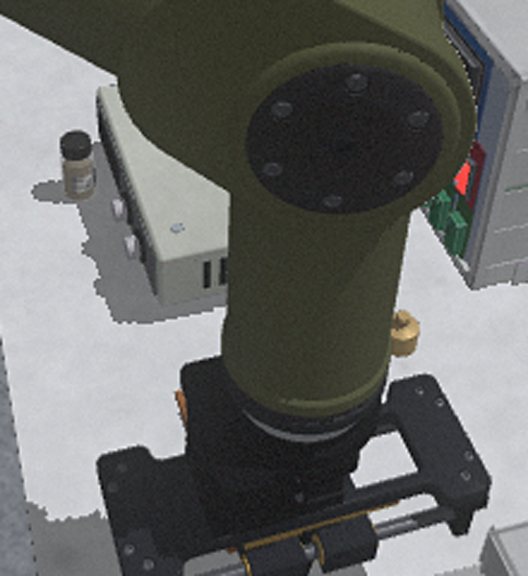

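View pics/scene6.png

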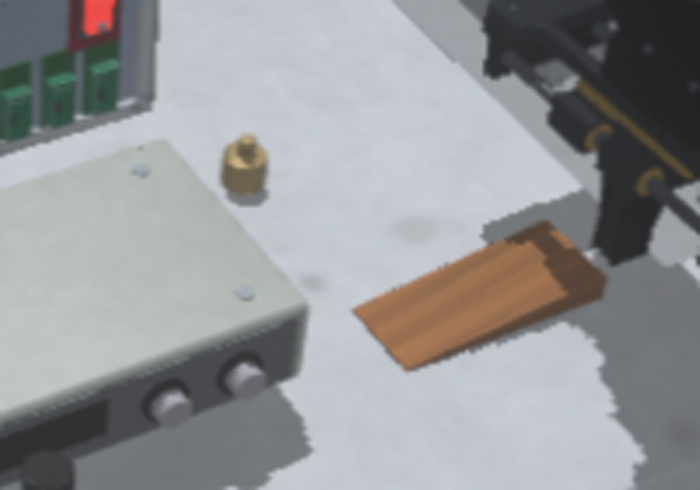

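The closed fingers stand just behind the thick end (scene crop (620,240)) and the wedge is undisturbed. I push along +y, the first part short of contact with the foot.

Call:
drive_tool([
  [[0.0,-0.04,0.0,0.0,255],[0.0,-0.07,0.0,0.0,255],[0.0,-0.1,0.0,0.0,255],[0.0,-0.13,0.0,0.0,255],[0.0,-0.16,0.0,0.0,255],[0.0,-0.19,0.0,0.0,255],[0.0,-0.22,0.0,0.0,255],[0.0,-0.25,0.0,0.0,255],[0.0,-0.28,0.0,0.0,255],[0.0,-0.3,0.0,0.0,255],[0.0,-0.3,0.0,0.0,255]],
])

```text
time: 6.7
position: [0.5324, -0.2068, 0.0189]
tool_rot: [-3.141, -0.042, 0.001]
ft_force: [0.2, -0.6, -0.6]
grip_width: 0.006
```

```bash
python3 w.py 7
```

```text
t 6.7 pos [ 0.5324 -0.2068  0.0189] F [ 0.21 -0.55 -0.63] w 0.006
toolx [ 9.996e-01  2.690e-02 -5.000e-04] tooly [ 2.690e-02 -9.996e-01 -8.000e-04] toolz [-5.e-04  8.e-04 -1.e+00]
d [ 0.1375  0.0443 -0.0006]
spin (about tool z, sign flipped as z down) 0.0003
spin (about tool z, sign flipped as z down) -0.9997
scene [457 272] [ 0.518  -0.2009] [ 0.507  -0.1908]
scene [441 257] [ 0.5626 -0.1971] [ 0.5508 -0.187 ]
scene [408 271] [ 0.5563 -0.1237] [ 0.5446 -0.115 ]
scene [406 286] [ 0.5258 -0.1013] [ 0.5147 -0.093 ]
scene [396 293] [ 0.5186 -0.0771] [ 0.5076 -0.0694]
scene [400 298] [ 0.5057 -0.0774] [ 0.4949 -0.0696]
scene [448 280] [ 0.5079 -0.1752] [ 0.4971 -0.1656]
```

View pics/scene7.png

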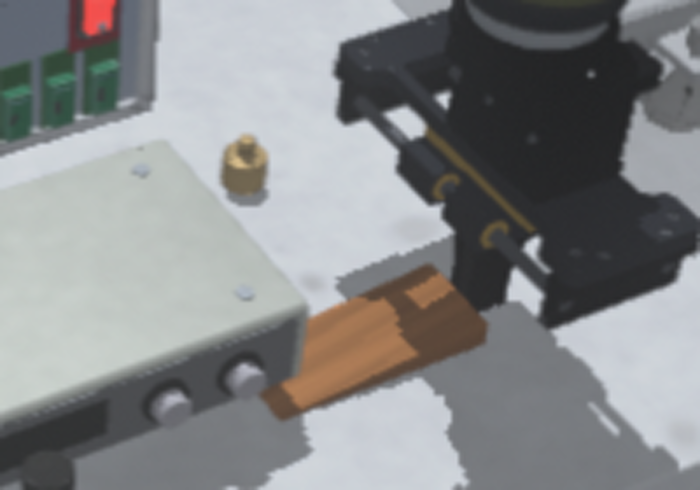

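The wedge tracks straight, with its thin end at y≈−0.077 just reaching under the foot. The scene crop shows it going in at (285,400). I keep pushing in smaller steps and watch the −y force.

Call:
drive_tool([
  [[0.0,-0.02,0.0,0.0,255],[0.0,-0.04,0.0,0.0,255],[0.0,-0.06,0.0,0.0,255],[0.0,-0.08,0.0,0.0,255],[0.0,-0.08,0.0,0.0,255]],
])

```text
time: 7.42
position: [0.532, -0.183, 0.0191]
tool_rot: [-3.141, -0.042, -0.0]
ft_force: [1.0, -0.9, -0.0]
grip_width: 0.005
```

Call:
drive_tool([
  [[0.0,-0.007,0.0,0.0,255],[0.0,-0.014,0.0,0.0,255]],
])

```text
time: 7.68
position: [0.5318, -0.1801, 0.0191]
tool_rot: [3.141, 0.04, 0.0]
ft_force: [-0.6, -1.1, 0.0]
grip_width: 0.007
```

Call:
drive_tool([
  [[0.0,-0.007,0.0,0.0,255],[0.0,-0.014,0.0,0.0,255]],
])

```text
time: 7.92
position: [0.5317, -0.1757, 0.0191]
tool_rot: [3.141, 0.04, 0.0]
ft_force: [0.1, -1.6, 0.3]
grip_width: 0.004
```

Call:
drive_tool([
  [[0.0,-0.005,0.0,0.0,255],[0.0,-0.01,0.0,0.0,255]],
])

```text
time: 8.18
position: [0.5317, -0.1726, 0.0191]
tool_rot: [3.141, 0.04, 0.0]
ft_force: [-0.1, -1.8, -0.2]
grip_width: 0.003
```

Call:
drive_tool([
  [[0.0,-0.005,0.0,0.0,255],[0.0,-0.01,0.0,0.0,255]],
])

```text
time: 8.43
position: [0.5316, -0.1696, 0.0191]
tool_rot: [3.141, 0.04, 0.0]
ft_force: [-0.4, -0.3, -0.1]
grip_width: 0.004
```

Call:
drive_tool([
  [[0.0,-0.004,0.0,0.0,255],[0.0,-0.008,0.0,0.0,255]],
])

```text
time: 8.68
position: [0.5315, -0.1673, 0.0191]
tool_rot: [3.141, 0.04, 0.0]
ft_force: [0.0, -0.6, 0.6]
grip_width: 0.008
```

Call:
drive_tool([
  [[0.0,-0.004,0.0,0.0,255],[0.0,-0.008,0.0,0.0,255]],
])

```text
time: 8.93
position: [0.5314, -0.1648, 0.0191]
tool_rot: [3.141, 0.04, 0.0]
ft_force: [0.0, -0.8, 0.7]
grip_width: 0.003
```

Call:
drive_tool([
  [[0.0,-0.004,0.0,0.0,255],[0.0,-0.008,0.0,0.0,255]],
])

```text
time: 9.18
position: [0.5314, -0.1624, 0.0191]
tool_rot: [3.141, 0.04, 0.0]
ft_force: [0.2, -1.1, 1.0]
grip_width: 0.008
```

Call:
drive_tool([
  [[0.0,-0.003,0.0,0.0,255],[0.0,-0.006,0.0,0.0,255]],
])

```text
time: 9.43
position: [0.5313, -0.1606, 0.019]
tool_rot: [3.141, 0.041, 0.0]
ft_force: [0.9, -1.2, 1.7]
grip_width: 0.006
```

Call:
drive_tool([
  [[0.0,-0.003,0.0,0.0,255],[0.0,-0.006,0.0,0.0,255]],
])

```text
time: 9.68
position: [0.5313, -0.159, 0.0191]
tool_rot: [3.141, 0.04, 0.0]
ft_force: [0.6, -2.3, 1.2]
grip_width: 0.009
```

```bash
python3 w.py 8
```

```text
t 9.675 pos [ 0.5313 -0.159   0.0191] F [ 0.65 -2.31  1.19] w 0.009
toolx [9.997e-01 2.570e-02 1.000e-04] tooly [ 2.570e-02 -9.997e-01  4.000e-04] toolz [ 1.e-04 -4.e-04 -1.e+00]
d [0.1371 0.2036 0.0004]
spin (about tool z, sign flipped as z down) -0.0001
spin (about tool z, sign flipped as z down) 0.9999
scene [435 281] [ 0.5152 -0.1534] [ 0.5043 -0.1441]
scene [423 266] [ 0.5561 -0.1547] [ 0.5444 -0.1455]
scene [411 268] [ 0.5607 -0.1325] [ 0.5489 -0.1237]
scene [406 286] [ 0.5258 -0.1013] [ 0.5147 -0.093 ]
scene [395 292] [ 0.5214 -0.0768] [ 0.5103 -0.069 ]
scene [395 299] [ 0.5073 -0.0685] [ 0.4964 -0.0609]
scene [430 287] [ 0.5065 -0.1375] [ 0.4957 -0.1286]
```

View pics/scene8.png

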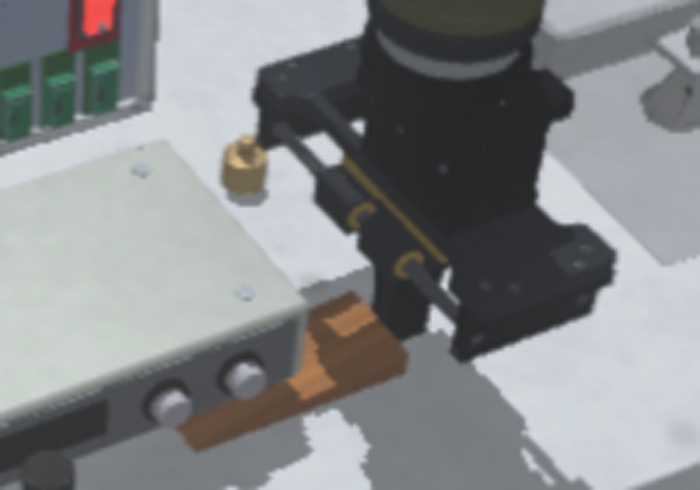

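The wedge is now well under the corner (scene crop (190,430) to (405,360)). Nothing else has moved, and the push has begun to rise at 2.3 N. I push on in 1–2 mm steps.

Call:
drive_tool([
  [[0.0,-0.003,0.0,0.0,255],[0.0,-0.005,0.0,0.0,255]],
])

```text
time: 10.02
position: [0.5312, -0.1576, 0.0191]
tool_rot: [3.141, 0.04, 0.0]
ft_force: [0.3, -2.5, 1.6]
grip_width: 0.007
```

Call:
drive_tool([
  [[0.0,0.0,0.0,0.0,255]],
])

```text
time: 10.15
position: [0.5312, -0.1575, 0.0191]
tool_rot: [3.141, 0.04, 0.0]
ft_force: [0.2, -3.0, 2.4]
grip_width: 0.005
```

Call:
drive_tool([
  [[0.0,-0.003,0.0,0.0,255],[0.0,-0.005,0.0,0.0,255],[0.0,-0.005,0.0,0.0,255]],
])

```text
time: 10.52
position: [0.5311, -0.1566, 0.0191]
tool_rot: [3.14, 0.04, 0.0]
ft_force: [-0.3, -5.6, 1.9]
grip_width: 0.005
```

The push passed 5 N with the wedge centre about 37 mm in, so it is tight. I back off, rise, and go over the corner.

Call:
drive_tool([
  [[0.0,0.03,0.0,0.0,255],[0.0,0.08,0.0,0.0,255],[0.0,0.08,-0.2,0.0,255],[0.0,0.08,-0.38,0.0,255],[0.0,-0.1,-0.38,0.0,255],[0.004,-0.302,-0.38,0.0,255],[0.004,-0.302,-0.38,0.0,255]],
])

```text
time: 11.4
position: [0.53, -0.0591, 0.1334]
tool_rot: [-3.139, -0.055, -0.001]
ft_force: [0.9, -0.4, 0.1]
grip_width: 0.003
```

```bash
python3 w.py 9; python3 - <<'E'
from bench import ctrl
from h import *
plan(ctrl.get_state(),[0.530,-0.0645,0.083],0.026)
E
```

```text
t 11.4 pos [ 0.53   -0.0591  0.1334] F [ 0.88 -0.41  0.06] w 0.003
toolx [9.994e-01 3.480e-02 4.000e-04] tooly [ 0.0348 -0.9994 -0.0026] toolz [ 3.0e-04  2.6e-03 -1.0e+00]
d [0.1277 0.5388 0.3801]
spin (about tool z, sign flipped as z down) 0.0028
spin (about tool z, sign flipped as z down) -0.9972
scene [434 281] [ 0.516  -0.1518] [ 0.505  -0.1426]
scene [419 264] [ 0.5636 -0.151 ] [ 0.5517 -0.1418]
scene [408 269] [ 0.5607 -0.1263] [ 0.5489 -0.1176]
scene [406 286] [ 0.5258 -0.1013] [ 0.5147 -0.093 ]
scene [395 292] [ 0.5214 -0.0768] [ 0.5103 -0.069 ]
scene [395 299] [ 0.5073 -0.0685] [ 0.4964 -0.0609]
side [289 300] [ 0.5074 -0.0536] [ 0.5051 -0.0661]
side [300 334] [ 0.5088 -0.1307] [ 0.5065 -0.1414]
side [308 336] [ 0.5205 -0.138 ] [ 0.5179 -0.1485]
side [303 340] [ 0.5107 -0.1436] [ 0.5084 -0.154 ]
side [330 334] [ 0.5563 -0.1434] [ 0.5528 -0.1538]
side [319 303] [ 0.5566 -0.074 ] [ 0.5532 -0.086 ]
side [298 308] [ 0.5184 -0.0756] [ 0.5159 -0.0876]
t 11.5 pos [ 0.5299 -0.065   0.1329] F [ 0.39 -0.73 -0.98] w 0.003
toolx [ 9.996e-01  2.750e-02 -4.000e-04] tooly [ 2.750e-02 -9.996e-01  1.000e-04] toolz [-4.e-04 -1.e-04 -1.e+00]
d [ 0.0004 -0.0017  0.1663]
spin (about tool z, sign flipped as z down) 0.0005
spin (about tool z, sign flipped as z down) -0.9995
```

View pics/scene9.png

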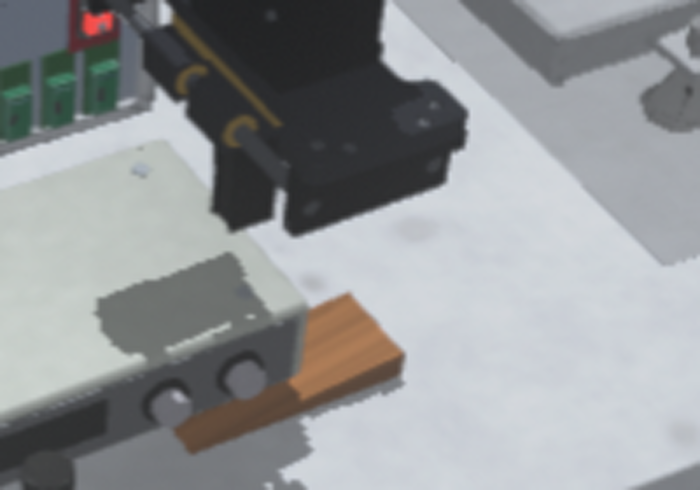

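View pics/side9.png

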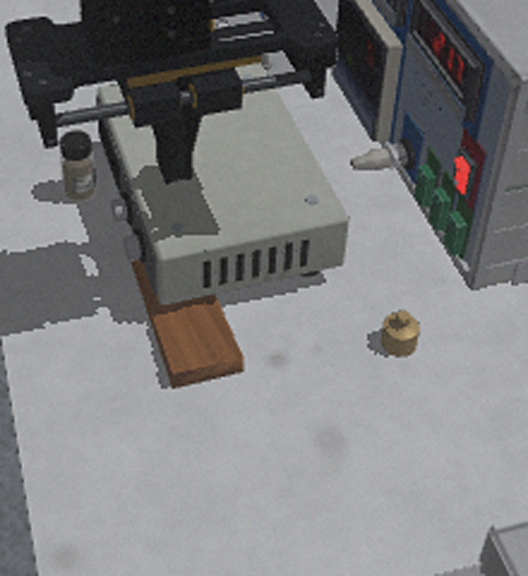

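The wedge lies under the front-right corner with no gap to be seen, and the fingertips are above the screw. The screw's shadow is at scene crop (245,293). Screws, weight and vial stand as before. I press down slowly.

Call:
drive_tool([
  [[0.0,0.0,0.08,0.0,255],[0.0,0.0,0.14,0.0,255],[0.0,0.0,0.155,0.0,255],[0.0,0.0,0.155,0.0,255]],
])

```text
time: 12.0
position: [0.53, -0.0656, 0.0863]
tool_rot: [-3.141, -0.04, 0.001]
ft_force: [-0.7, 0.6, -0.2]
grip_width: 0.007
```

Call:
drive_tool([
  [[0.0,0.0,0.003,0.0,255],[0.0,0.0,0.006,0.0,255],[0.0,0.0,0.006,0.0,255]],
])

```text
time: 12.38
position: [0.5302, -0.0652, 0.085]
tool_rot: [3.141, 0.041, 0.001]
ft_force: [0.5, 0.4, 0.9]
grip_width: 0.007
```

Call:
drive_tool([
  [[0.0,0.0,0.003,0.0,255],[0.0,0.0,0.003,0.0,255]],
])

```text
time: 12.62
position: [0.53, -0.0651, 0.0838]
tool_rot: [3.141, 0.041, -0.0]
ft_force: [0.0, -0.7, -0.3]
grip_width: 0.006
```

Call:
drive_tool([
  [[0.0,0.0,0.003,0.0,255],[0.0,0.0,0.003,0.0,255]],
])

```text
time: 12.88
position: [0.53, -0.0652, 0.0828]
tool_rot: [3.141, 0.041, -0.0]
ft_force: [0.6, -0.1, -0.1]
grip_width: 0.008
```

Call:
drive_tool([
  [[0.0,0.0,0.003,0.0,255],[0.0,0.0,0.003,0.0,255]],
])

```text
time: 13.12
position: [0.5301, -0.0652, 0.0824]
tool_rot: [3.141, 0.04, -0.0]
ft_force: [-0.8, 0.5, 3.3]
grip_width: 0.002
```

Call:
drive_tool([
  [[0.0,0.0,0.002,0.0,255],[0.0,0.0,0.002,0.0,255]],
])

```text
time: 13.38
position: [0.5301, -0.0652, 0.0823]
tool_rot: [3.141, 0.041, -0.0]
ft_force: [-4.2, 0.1, 8.1]
grip_width: 0.005
```

Call:
drive_tool([
  [[0.0,0.0,0.0005,0.0,255],[0.0,0.0,0.0008,0.0,255],[0.0,0.0,0.0008,0.0,255]],
])

```text
time: 13.75
position: [0.5301, -0.0652, 0.0823]
tool_rot: [3.141, 0.04, -0.0]
ft_force: [-4.4, 0.7, 9.2]
grip_width: 0.004
```

```bash
python3 - <<'E'
from bench import ctrl
from h import *
for i in range(4):
    ctrl.get_image("wrist"); s=ctrl.get_state(); print(s["time"],s["position"].round(4),s["ft_force"].round(2))
E
python3 w.py 10
```

```text
13.8 [ 0.53   -0.0652  0.0823] [-3.77  0.33  9.28]
13.85 [ 0.53   -0.0652  0.0823] [-4.6  -0.06 10.12]
13.9 [ 0.53   -0.0652  0.0823] [-5.35 -0.01  9.28]
13.95 [ 0.5301 -0.0652  0.0823] [-5.14 -0.22  9.97]
t 13.95 pos [ 0.5301 -0.0652  0.0823] F [-5.14 -0.22  9.97] w 0.004
toolx [ 9.997e-01  2.580e-02 -2.000e-04] tooly [ 2.580e-02 -9.997e-01  8.000e-04] toolz [-2.e-04 -8.e-04 -1.e+00]
d [0.1332 0.516  0.2114]
spin (about tool z, sign flipped as z down) -0.0001
spin (about tool z, sign flipped as z down) 0.9999
scene [434 281] [ 0.516  -0.1518] [ 0.505  -0.1426]
scene [421 267] [ 0.5554 -0.1501] [ 0.5437 -0.1409]
scene [408 271] [ 0.5563 -0.1237] [ 0.5446 -0.115 ]
scene [406 286] [ 0.5258 -0.1013] [ 0.5147 -0.093 ]
scene [395 292] [ 0.5214 -0.0768] [ 0.5103 -0.069 ]
scene [395 299] [ 0.5073 -0.0685] [ 0.4964 -0.0609]
side [289 300] [ 0.5074 -0.0536] [ 0.5051 -0.0661]
side [302 341] [ 0.5087 -0.1451] [ 0.5064 -0.1555]
side [305 334] [ 0.5167 -0.1328] [ 0.5142 -0.1434]
side [308 336] [ 0.5205 -0.138 ] [ 0.5179 -0.1485]
side [304 340] [ 0.5123 -0.144 ] [ 0.5099 -0.1544]
side [330 334] [ 0.5563 -0.1434] [ 0.5528 -0.1538]
side [319 303] [ 0.5566 -0.074 ] [ 0.5532 -0.086 ]
side [297 308] [ 0.5168 -0.0752] [ 0.5143 -0.0872]
```

View pics/scene10.png

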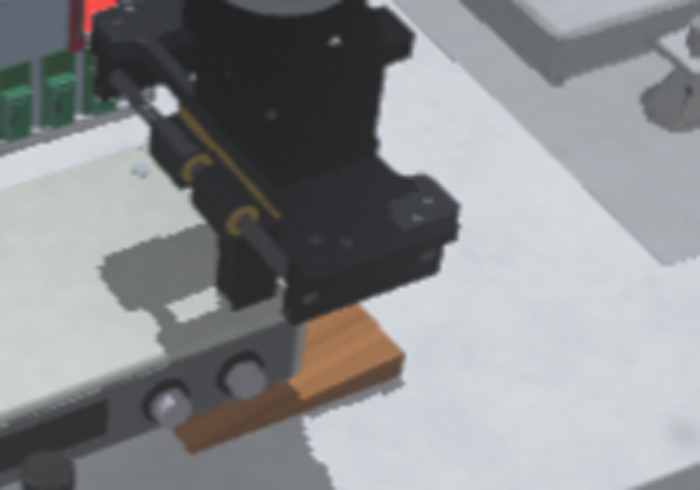

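View pics/side10.png

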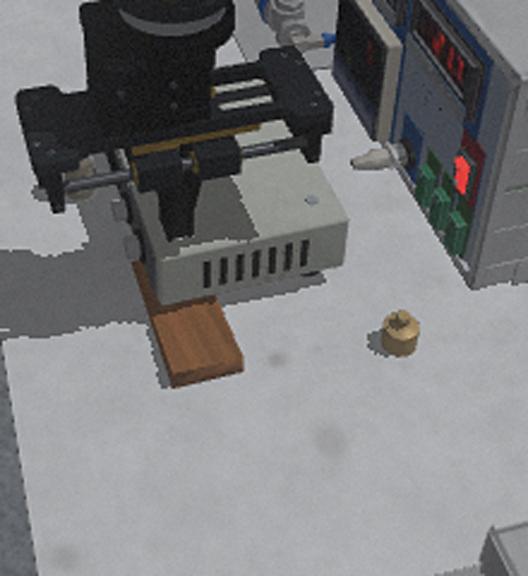

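The top barely gives: the TCP sank 0.1 mm between 3 N and 10 N, at z 0.0823, so the top is at 68 mm. I take off the side load (Fx −5 N) with a tiny x shift.

Call:
drive_tool([
  [[-0.001,0.0,0.0,0.0,255],[-0.002,0.0,0.0,0.0,255],[-0.002,0.0,0.0,0.0,255],[-0.002,0.0,0.0,0.0,255]],
])

```text
time: 14.55
position: [0.53, -0.0652, 0.0823]
tool_rot: [3.141, 0.041, 0.002]
ft_force: [-2.9, 0.5, 7.8]
grip_width: 0.003
```

```bash
cat > f.py <<'E'
from bench import ctrl
for i in range(6):
    ctrl.get_image("wrist"); s=ctrl.get_state(); print(s["time"],s["position"].round(4),s["ft_force"].round(2))
E
python3 f.py
```

```text
14.6 [ 0.53   -0.0652  0.0823] [-2.42 -0.31  8.37]
14.65 [ 0.53   -0.0652  0.0823] [-3.18  0.8   8.57]
14.7 [ 0.53   -0.0652  0.0823] [-2.6   0.51  8.49]
14.75 [ 0.53   -0.0652  0.0823] [-2.71 -0.56  7.75]
14.8 [ 0.53   -0.0652  0.0823] [-2.66 -0.55  8.08]
14.85 [ 0.53   -0.0652  0.0823] [-2.   -0.14  8.01]
```

Call:
drive_tool([
  [[-0.002,0.0,0.001,0.0,255],[-0.0025,0.0,0.002,0.0,255],[-0.0025,0.0,0.002,0.0,255],[-0.0025,0.0,0.002,0.0,255]],
])

```text
time: 15.35
position: [0.53, -0.0652, 0.0823]
tool_rot: [3.14, 0.041, 0.004]
ft_force: [-3.1, 0.6, 9.5]
grip_width: 0.004
```

```bash
python3 f.py
```

```text
15.4 [ 0.53   -0.0653  0.0823] [-3.18  0.24 10.59]
15.45 [ 0.53   -0.0652  0.0823] [-2.33 -0.04 10.66]
15.5 [ 0.53   -0.0652  0.0823] [-1.63  0.16 10.4 ]
15.55 [ 0.53   -0.0652  0.0823] [-1.97 -0.07  8.58]
15.6 [ 0.53   -0.0652  0.0823] [-1.45  0.66  9.91]
15.65 [ 0.53   -0.0652  0.0823] [-2.26  0.07  9.34]
```

```bash
python3 -c "
from bench import ctrl
print(ctrl.close_job())"
```

```text
the job is handed in; nothing more can be done
None
```

The wedge is tight under the short foot, the top no longer gives way under the press, and I handed the job in at about 15.7 s. The close call returned no verdict.

**What I did:** I pushed the wedge sideways with the closed fingers to line it up with the foot. I then pushed it in by its thick end until the push rose from about 1 N to 5.6 N. After backing off, I pressed straight down on the screw over the foot. Nothing was grasped or lifted.

**Last checks:**
- **Press:** about 10 N (readings 8.6 to 10.7 N). The top sank only about 0.1 mm between 3 N and 10 N.
- **Level:** the top over the foot measured 68.3 mm high against the nominal 68 mm. This is the only level check; I did not measure the tilt angle.
- **Wedge position:** the foot's centre is about 37 mm from the thin end, within an estimated 2 to 3 mm of the wedge's centre line. The fingers are clear of the wedge.
- **Bystanders:** the instrument, vial and brass weight looked unmoved in the last pictures. The jar was outside or hidden in those crops, but the arm never went near it.

**Disagreements:**
- **Side load:** pressing first built up about 5 N of sideways force. I eased it to about 2 N, so the press is not perfectly straight down.
- **Cameras:** the scene and side views differed by 2 to 4 mm, so I averaged them for positions.

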